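Draw the micromanipulator carriage home with its latch

ROBOT

A 6-joint arm with a two-finger parallel gripper is mounted at the origin on the work surface. World frame = base frame: x ahead of the robot, y to its left, z up, the work surface at z = 0. Lengths are in m, angles in rad, forces in N, time in s.
With the tool pointing down it reaches from about 0.325 to 0.775 m from the base axis. Payload 5.5 kg.
Tool frame: the origin (TCP) lies between the finger pads; the fingertips stand 8 mm ahead of it and the grasp point (between the pads) lies 11 mm behind it (tcp_to_tips is the distance from the TCP to the fingertips, in m); z points along the fingers, y is the line along which they close (so a half turn about z gives the same grasp; the last joint's range is limited). The gripper opens to 88 mm and grips with 3 to 60 N. Pads are 20 mm wide; open, the fingers measure 115 mm over their backs; the gripper's body (75 mm by 178 mm) begins 61 mm behind the grasp point.
Start: joints at [-1.263, 0.091, 1.231, -0, 1.82, -0.057], TCP at [0.214, -0.561, 0.231] pointing down, gripper open.
Joint ranges: [-2.87, 2.87], [-0.86, 2.18], [0.17, 2.46], [-1.51, 4.65], [0.06, 2.69], [-2.65, 2.65]. Speed limits (rad/s): [2.57, 2.57, 3.01, 3.14, 3.14, 3.14].

INTERFACE

Orientations are given as a unit quaternion [w, x, y, z].
In Python, from bench import * gives the robot as it stands. Calls block until the motion is done:
- move_to(position, orientation): joint-space move of the TCP to a pose.
- move_l(position, speed=0.15, orientation=None): straight line of the TCP; orientation=None keeps the orientation; speed is the mean speed in m/s.
- movej(angles): joint-space move.
- gripper_open() and close(): open the fingers fully, or close them until they stop; the grip force is fixed at half the most.
- hold(seconds).
- inverse_kinematics(position, orientation): joint angles nearest the present ones, or None.
- state(): the state.
- get_image(name): name is "side" or "top" or "wrist"; returns a dict with "frame" (480x640x3 uint8, blue, green, red), "depth" (480x640 float32, m along the optical axis (not along the pixel's ray), 0 where there is no reading), "camera_matrix" (3x3 intrinsics, pixels), "view" (4x4, takes a point from world to camera coordinates). Camera axes: x right, y up, looking along -z (the intrinsics and any distortion apply to the point x, -y, -z); pixel columns grow to the right and rows downward; lengths in m; the calibration is good to about 2 mm. A picture is of the moment at which its call begins.
A pose or a line that the arm cannot do raises IKError and nothing moves.
- job_done(): hands the job in; it is judged then, once.
The state is a dict: "time": time; "joint_pos": joint angles; "dq": joint speeds; "joint_torque": joint torques, N m; "ee_pos": TCP position; "ee_rot": TCP orientation; "ft_force": force on the tool from outside, world axes, zero at the start; "moment": the same for the moment, N m; "finger_gap": finger opening in m; "finger_force": force on a finger pad.
Only numpy, scipy, OpenCV 4.12 (cv2) and the standard library are available. Lean on these libraries where they do the work, as an engineer would, in place of code of your own. Each camera call takes 0.05 s, during which the arm holds its last target. There are 200 camera calls.

TASK

Lock the micromanipulator carriage on its white mount: hook the draw latch's loop over the brass keeper so that its bar sits under the keeper's lip, then press the red lever down over centre until it lies flat and stays shut by itself, the carriage drawn in. Be gentle: do not ram the bar onto the keeper (20 N at most), do not push on the lever with more than 25 N as it goes down, and leave the bottle, the objective and the screwdriver where they are.

Things in the scene. Friction and masses are not known exactly. Their poses are not given: they have to be found in the camera images.
- mount: White fixed plate, 310 x 140 x 10 mm (x -110 to +200). Origin on the table under the lever's pivot; x runs along the draw direction from latch to manipulator, y across, z up. The carriage bears a post with a black head and a slanted rod, up to 170 mm tall, at x 140 to 190, |y| under 90 mm. Lengths below are in mm.
- lever_pivot (a point): Lever's pivot pin, parallel to the mount's y, 36 mm above the table. Seen in the mount's (x, z), a point of the lever's pressed face at r from the pivot lies, at lever angle t, at pivot + r(-cos t, sin t) + 7.5(sin t, cos t).
- lever (a joint): Lever angle t. 0: shut, flat, pointing to the mount's -x; pi/2 upright; opens to 2.6, leaning to +x. Light friction keeps it where left. With the loop hooked it is taut from about 1.45 down and then takes 3 to 8 N of push at r = 50 mm; dead centre is at about 0.26, and below that it snaps to 0 by itself, a rigid stop.
- lever_face (a point): Point on the lever's pressed (red) face, 50 mm from its pivot. The lever is 60 mm long from the pivot and 20 mm wide, its red grip 24 mm wide; lever shut, this face is 43.5 mm above the table.
- loop_pin (a point): Pin by which the wire loop hangs on the lever, 16 mm from the lever's pivot: in the mount's (x, z) at pivot + 16(-cos(t-0.3), sin(t-0.3)) for lever angle t. The bar is 72 mm from it.
- loop (a joint): Angle of the wire loop on its pin; (loop - lever) is its slope above the mount's +x, raised at the start. Stiff enough to stay where it is put. Two arms, 4 mm thick, run at y = -12 and +12 mm. Moving the bar carries loop and lever along easily.
- carriage (a joint): How far the carriage has been drawn towards the latch (m): 0 released, about 0.008 drawn in by the shut latch. A spring holds it at 0 with 12 N and resists with 4 N per mm more.
- loop_bar (a point): Steel cross bar at the loop's end, 5 mm thick, with a flat-ended black button (12 mm across) at each end, 36 mm over both; origin at its middle, y along it. The buttons can be pinched from above, a finger on each, and the loop can turn between the fingers; under them there are 20 mm or more free above the plate.
- keeper (a point): Brass hook on the carriage's tongue, 16 mm wide in y, axes as the mount's. Origin: on the slot's floor (30 mm above the table, 20 above the plate) under the middle of the seated bar. Post x -8.5 to -2.5. Lip on it x -8.5 to 3.5, z 11 to 15, overhanging to +x. Then an open slot x 3.5 to 12, then a rib x 12 to 18, top z = 14.
- keeper_slot (a point): Middle of the slot between lip and rib, level with the lip's top (15 mm above its floor). The bar goes down here, then is drawn to the mount's -x under the lip until it meets the post, 7.75 mm from the slot's middle; it is then 2.5 to 8.5 mm above the floor.
- oil_bottle_mid (a point): Middle of a loose amber bottle, 32 mm across, 75 mm tall, upright beside the plate; bystander.
- objective_mid (a point): Middle of a loose brass microscope objective, 30 mm across, 46 mm tall, upright beside the plate; bystander.
- driver: Loose screwdriver, 150 mm long, lying along its x axis beside the plate; bystander.

How it is judged:
On the way:
1. the bar is down behind the keeper and under its lip, with the lever still up (x of loop_bar in the frame of keeper between -0.003 and 0.0025 m and z of loop_bar in the frame of keeper between 0 and 0.0105 m and value of joint lever above 1.2 rad), for 0.1 s.
At the end, for the whole second after the job is handed in: The lever lies shut (below 0.08 rad) and at rest, the bar sits under the keeper's lip (within 3 mm of the post, below the lip), and the carriage is drawn in by more than 6 mm (x of loop_bar in the frame of keeper between -0.003 and 0.0025 m and z of loop_bar in the frame of keeper between 0 and 0.0105 m and value of joint lever below 0.08 rad and value of joint carriage above 0.006 m and velocity of joint lever between -0.1 and 0.1 rad/s); the robot touches nothing.
It fails at once if the bar is rammed onto or pulled at the keeper with more than 20 N while the lever is still up (above 1.45 rad) (value of joint lever above 1.45 rad and contact force between loop and carriage above 20 N).
It fails at once if with the loop hooked, the fingers push with more than 25 N while the lever is on its way down (below 1.2 rad) (x of loop_bar in the frame of keeper between -0.003 and 0.0025 m and z of loop_bar in the frame of keeper between 0 and 0.0105 m and value of joint lever below 1.2 rad and contact force between the fingers and anything else above 25 N).
It fails at once if the bottle is moved by more than 20 mm (distance of oil_bottle_mid from where it was at the start of the episode above 0.02 m).
It fails at once if the objective is moved by more than 20 mm (distance of objective_mid from where it was at the start of the episode above 0.02 m).
It fails at once if the screwdriver is moved by more than 20 mm (distance of driver from where it was at the start of the episode above 0.02 m).
It also fails if it takes over 59 s, if anything falls off the work surface, if the arm or the gripper's body presses on something with over 40 N, if the wrist force passes 120 N, or if a joint passes its speed limit or range.

## Working session

There is one attempt and no reset: what is moved stays moved. The work goes in short steps, each a Python script; the robot and the scene stay as the last script left them, time stands still between calls to the robot, and variables do not carry over. Pictures are saved under pics/ and viewed, at most 10 in all, crops included, and the job is handed in when it is done.

```bash
ls; mkdir -p pics
python3 - <<'E'
from bench import *
import cv2,numpy as np
s=state();print(s['time'],s['ee_pos'],s['ee_rot'],s['finger_gap'],s['ft_force'])
for n in ['side','top']:
    im=get_image(n);cv2.imwrite(f'pics/{n}0.png',im['frame']);np.savez(f'{n}0.npz',**im)
    print(n,np.round(im['camera_matrix'],1).tolist(),np.round(im['view'],3).tolist(),[k for k in im])
E
```

```text
pics
0.0 [ 0.213959   -0.5602593   0.22950661] [-9.51568761e-04  9.83411083e-01  1.81388305e-01 -1.36647993e-04] 0.08780408411228989 [-0.2863574  -0.02886425 -0.85796417]
side [[514.6, 0.0, 329.5], [0.0, 514.6, 248.1], [0.0, 0.0, 1.0]] [[0.731, -0.682, -0.017, -0.407], [0.462, 0.476, 0.749, -0.31], [-0.503, -0.555, 0.663, -0.435], [0.0, 0.0, 0.0, 1.0]] ['frame', 'depth', 'camera_matrix', 'view']
top [[574.0, 0.0, 313.1], [0.0, 574.0, 239.0], [0.0, 0.0, 1.0]] [[0.003, -1.0, -0.003, -0.018], [0.988, 0.003, 0.152, -0.561], [-0.152, -0.003, 0.988, -0.657], [0.0, 0.0, 0.0, 1.0]] ['frame', 'depth', 'camera_matrix', 'view']
```

View pics/side0.png

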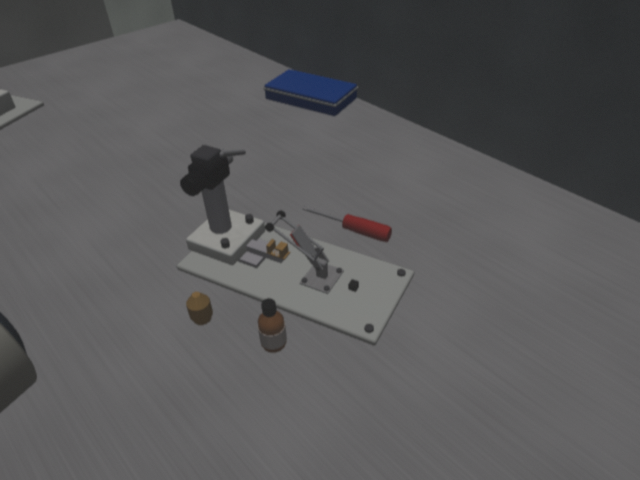

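View pics/top0.png

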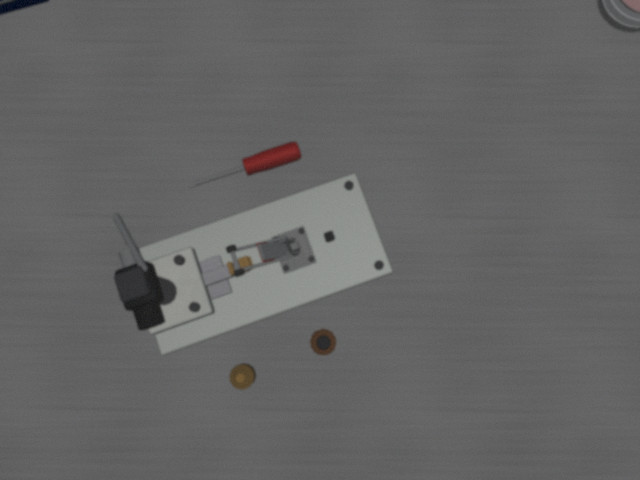

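The side view shows the plate, with the loop buttons at about (269,227) and (281,214) and the keeper at about (277,249). In the top view the buttons are at about (231,248) and (239,271), the keeper at (239,266) and the plate corners at (355,175), (391,270), (163,353) and (140,250).

```bash
cat > h.py <<'E'
import numpy as np,cv2
def load(n):
    return dict(np.load(n+'.npz'))
def ray(im,u,v):
    K,V=im['camera_matrix'],im['view'];R=V[:3,:3]
    d=np.array([(u-K[0,2])/K[0,0],-(v-K[1,2])/K[1,1],-1.])
    return -R.T@V[:3,3],R.T@d
def onz(im,u,v,z):
    c,d=ray(im,u,v);return c+d*(z-c[2])/d[2]
def tri(obs):
    A=np.zeros((3,3));b=np.zeros(3)
    for im,u,v in obs:
        c,d=ray(im,u,v);d=d/np.linalg.norm(d);P=np.eye(3)-np.outer(d,d);A+=P;b+=P@c
    p=np.linalg.solve(A,b);
    r=[np.linalg.norm(np.cross(p-ray(i,u,v)[0],ray(i,u,v)[1]/np.linalg.norm(ray(i,u,v)[1]))) for i,u,v in obs]
    return p,max(r)
def cloud(im):
    h,w=im['depth'].shape;u,v=np.meshgrid(np.arange(w),np.arange(h));K,V=im['camera_matrix'],im['view'];D=im['depth'].astype(float)
    P=np.stack([(u-K[0,2])/K[0,0]*D,-(v-K[1,2])/K[1,1]*D,-D],-1)-V[:3,3]
    return P@V[:3,:3]
def blobs(mask,roi,amin=8):
    x0,y0,x1,y1=roi;m=np.zeros(mask.shape,np.uint8);m[y0:y1,x0:x1]=mask[y0:y1,x0:x1]
    n,l,st,c=cv2.connectedComponentsWithStats(m)
    return [(c[i].round(2).tolist(),int(st[i,4])) for i in range(1,n) if st[i,4]>=amin]
E
python3 - <<'E'
from h import *
t,s=load('top0'),load('side0')
for n,im in(('top',t),('side',s)):
    P=cloud(im);f=im['frame'].astype(int)
    white=(f.min(2)>110)
    z=P[...,2]
    m=(white&(abs(z-.01)<.006)).astype(np.uint8)
    m=cv2.morphologyEx(m,cv2.MORPH_OPEN,np.ones((3,3)))
    n_,l,st,c=cv2.connectedComponentsWithStats(m);k=1+np.argmax(st[1:,4])
    ys,xs=np.nonzero(l==k)
    W=np.array([onz(im,u,v,.01)[:2] for u,v in zip(xs,ys)])
    r=cv2.minAreaRect((W*1000).astype(np.float32));print(n,r,cv2.boxPoints(r).round(1).tolist(), np.median(z[l==k]))
    g=f.max(2)
    roi=(215,235,260,285) if n=='top' else (255,200,300,260)
    print('dark',blobs(g<50,roi,6))
    hsv=cv2.cvtColor(im['frame'],cv2.COLOR_BGR2HSV)
    print('brass',blobs((hsv[...,1]>100)&(hsv[...,0]>8)&(hsv[...,0]<30),roi if n=='top' else (255,230,300,270),4))
    x0,y0,x1,y1=(205,215,335,295) if n=='top' else (235,195,345,300)
    cv2.imwrite(f'pics/{n}crop.png',cv2.resize(im['frame'][y0:y1,x0:x1],None,fx=6,fy=6,interpolation=cv2.INTER_CUBIC))
E
```

```text
top ((536.8714599609375, 51.40898132324219), (137.6746063232422, 307.7718505859375), 19.886795043945312) [[419.79998779296875, 172.6999969482422], [524.5, -116.69999694824219], [654.0, -69.9000015258789], [549.2999877929688, 219.5]] 0.009837879668839514
dark [([231.08, 248.16], 25), ([238.79, 271.9], 29)]
brass [([244.49, 261.51], 82), ([230.81, 268.14], 36)]
side ((538.332763671875, 54.06544494628906), (137.23629760742188, 307.8283996582031), 19.886127471923828) [[421.5, 175.5], [526.2000122070312, -114.0], [655.2000122070312, -67.30000305175781], [550.5, 222.10000610351562]] 0.012312073992755128
dark [([281.21, 213.37], 19), ([269.12, 226.85], 40)]
brass [([270.25, 243.2], 20), ([280.8, 246.14], 50), ([285.29, 255.14], 7)]
```

View pics/topcrop.png

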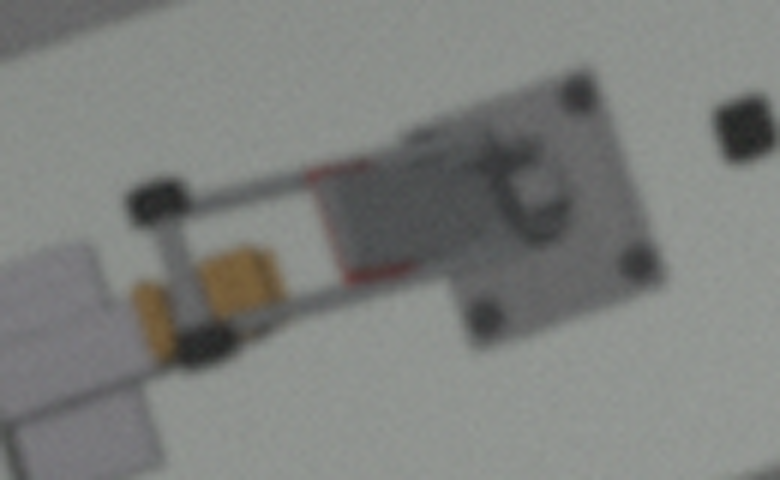

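View pics/sidecrop.png

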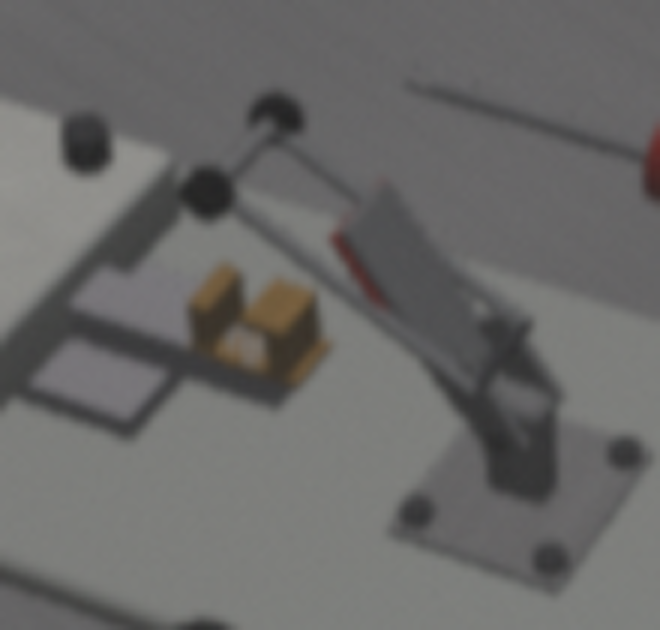

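The top crop shows the bar between its black buttons, above the brass rib and lip. The side crop shows both buttons raised about 20–30 mm above the keeper, with the lever leaning towards the manipulator.

```bash
cat >> h.py <<'E'
c=(np.array([536.87,51.41])+np.array([538.33,54.07]))/2000
mx=np.array([-.340,.940]);mx/=np.linalg.norm(mx);my=np.array([-mx[1],mx[0]])
O=c-.045*mx
def toM(p): d=np.asarray(p)[:2]-O; return np.array([d@mx,d@my,p[2]])*1000
def toW(q): q=np.asarray(q)/1000; return np.r_[O+q[0]*mx+q[1]*my,q[2]]
from scipy.spatial.transform import Rotation as Ro
def quat(sgn=1):
    y=np.r_[my,0]*sgn;z=np.array([0,0,-1.]);R=np.c_[np.cross(y,z),y,z]
    q=Ro.from_matrix(R).as_quat();return q[[3,0,1,2]]
E
python3 - <<'E'
from h import *
from bench import *
t,s=load('top0'),load('side0')
print('b1',[toM(x) if i==0 else x for i,x in enumerate(tri([(t,231.08,248.16),(s,281.21,213.37)]))])
print('b2',[toM(x) if i==0 else x for i,x in enumerate(tri([(t,238.79,271.9),(s,269.12,226.85)]))])
print('lip',toM(onz(t,244.5,261.5,.043)),toM(onz(s,280.5,243.5,.045)),'rib',toM(onz(t,230.8,268.1,.042)))
for n,im,uv in(('bottle',t,(322,342,.075)),('obj',t,(241,376,.046)),('drv',t,(272,158,.01))): print(n,toM(onz(im,*uv)))
for g in(1,-1):
    print(g,inverse_kinematics(toW([80,0,200]),quat(g)),inverse_kinematics(toW([-50,0,60]),quat(g)))
im=get_image('wrist');V=im['view'];R=V[:3,:3];c=-R.T@V[:3,3];st=state();q=st['ee_rot'];Rt=Ro.from_quat(np.r_[q[1:],q[0]]).as_matrix()
print('cam in tool',Rt.T@(c-st['ee_pos']),'cam look in tool',Rt.T@(-R[2]))
E
```

```text
b1 [array([ 65.81185661, -12.86501403,  92.21132124]), np.float64(0.0001814702734115433)]
b2 [array([66.80883501, 15.52730604, 89.49398196]), np.float64(0.0002971615199453861)]
lip [60.32475472 -0.60091123 43.        ] [66.20659243 -4.7072035  45.        ] rib [78.62380426  1.27345937 42.        ]
bottle [  4.52912047 120.64948424  75.        ]
obj [107.11697656 126.36659291  46.        ]
drv [ -14.47351291 -122.32338556   10.        ]
1 None None
-1 [ 9.76359327e-02 -9.44743996e-02  1.47018165e+00 -4.44089210e-16
  1.76588540e+00 -2.49425671e-01] [-1.23695674e-01  4.79979540e-02  1.57883301e+00 -4.44089210e-16
  1.51476169e+00 -4.70757277e-01]
cam in tool [ 0.06570876 -0.0004152  -0.1529504 ] cam look in tool [-2.46661755e-01  6.81445481e-06  9.69101635e-01]
```

Run:
```python
from h import *
from bench import *
move_to(toW([66,1,190]),quat(-1)); move_l(toW([66,1,150]),.1)
im=get_image('wrist');cv2.imwrite('pics/w1.png',im['frame']);np.savez('w1.npz',**im)
print(toM(state()['ee_pos']),state()['time'])
```

```text
[ 65.87796192   0.82210279 150.51729509] 3.2583
```

View pics/w1.png

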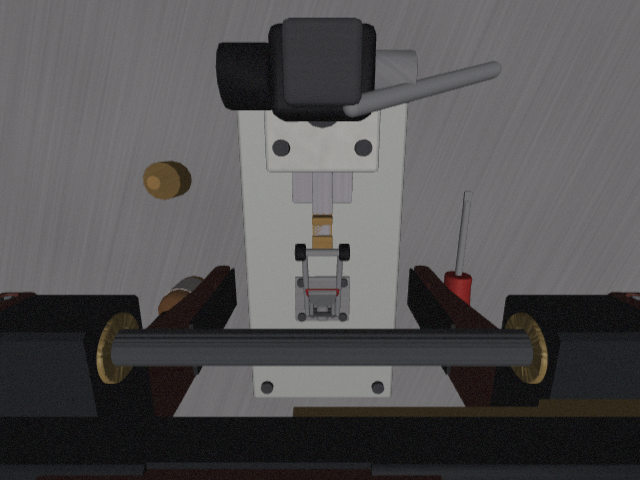

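The buttons are at about (301,252) and (345,252), the rib at (322,219) and the lip at (322,242). The plate is upright in the image, so the yaw looks good.

```bash
cat >> h.py <<'E'
def keeper(im,roi):
    x0,y0,x1,y1=roi;hsv=cv2.cvtColor(im['frame'],cv2.COLOR_BGR2HSV)
    m=((hsv[...,1]>100)&(hsv[...,0]>8)&(hsv[...,0]<30))[y0:y1,x0:x1]
    rows=m.sum(1);cols=np.nonzero(m.sum(0)>=3)[0]+x0
    return list(zip(range(y0,y1),rows.tolist())),cols.min(),cols.max()
E
python3 - <<'E'
from h import *
t,s,w=load('top0'),load('side0'),load('w1')
b=blobs((w['frame'].max(2)<45),(285,238,360,265),20);print(b)
hsv=cv2.cvtColor(w['frame'],cv2.COLOR_BGR2HSV)
r,a,c_=keeper(w,(300,205,345,252));print([(i,n,w['frame'][i,322].tolist()) for i,n in r],a,c_)
for v in (215.5,223,235.5,247.5): print(v,toM(onz(w,(a+c_)/2,v,.0445)))
bb=sorted(b)
print(toM(onz(w,*bb[0][0],.091)),toM(onz(w,*bb[-1][0],.091)))
print(toM(tri([(w,*bb[-1][0]),(t,231.08,248.16),(s,281.21,213.37)])[0]),toM(tri([(w,*bb[0][0]),(t,238.79,271.9),(s,269.12,226.85)])[0]))
E
```

```text
[([300.13, 251.69], 167), ([343.84, 251.58], 168)]
[(205, 0, [131, 126, 130]), (206, 0, [128, 125, 129]), (207, 0, [131, 127, 131]), (208, 0, [132, 126, 130]), (209, 0, [133, 127, 131]), (210, 0, [132, 126, 130]), (211, 0, [131, 126, 129]), (212, 0, [131, 127, 129]), (213, 0, [119, 121, 130]), (214, 3, [76, 94, 107]), (215, 7, [29, 45, 57]), (216, 18, [22, 40, 46]), (217, 19, [38, 59, 73]), (218, 19, [55, 90, 113]), (219, 20, [60, 99, 125]), (220, 20, [61, 99, 125]), (221, 20, [59, 97, 123]), (222, 20, [58, 95, 123]), (223, 20, [60, 97, 126]), (224, 11, [75, 101, 122]), (225, 6, [100, 111, 122]), (226, 4, [124, 125, 131]), (227, 3, [125, 126, 132]), (228, 2, [124, 124, 131]), (229, 2, [133, 127, 132]), (230, 2, [132, 130, 131]), (231, 3, [134, 129, 132]), (232, 2, [133, 129, 131]), (233, 4, [132, 127, 129]), (234, 2, [122, 118, 120]), (235, 2, [79, 83, 87]), (236, 19, [45, 70, 89]), (237, 19, [59, 97, 122]), (238, 19, [63, 101, 129]), (239, 19, [61, 101, 127]), (240, 19, [62, 101, 129]), (241, 19, [57, 96, 124]), (242, 19, [57, 95, 122]), (243, 19, [61, 97, 124]), (244, 19, [60, 98, 126]), (245, 19, [61, 101, 130]), (246, 19, [60, 100, 126]), (247, 19, [64, 102, 131]), (248, 19, [61, 85, 106]), (249, 0, [73, 71, 70]), (250, 0, [93, 90, 92]), (251, 0, [109, 105, 106])] 312 331
215.5 [84.67295144  2.58459337 44.5       ]
223 [78.78228719  2.58293332 44.5       ]
235.5 [68.81794456  2.58012525 44.5       ]
247.5 [59.07565626  2.57737976 44.5       ]
[69.63517211 16.41655027 91.        ] [ 69.71909744 -11.90250327  91.        ]
[ 67.35402047 -13.18121412  90.13549725] [67.63966552 15.66810289 88.64154214]
```

Run:
```python
from h import *
from bench import *
move_l(toW([67.5,1.5,85]),.08)
close(); s=state();print(s['finger_gap'],s['finger_force'],s['ft_force'],toM(s['ee_pos']),s['time'])
im=get_image('wrist');cv2.imwrite('pics/w2.png',im['frame'][140:460,160:480].repeat(2,0)[:600].repeat(2,1));np.savez('w2.npz',**im)
for n in('top','side'): np.savez(n+'2.npz',**get_image(n))
```

```text
0.03548359728405409 30.00005543231964 [ 2.01554452  1.10716624 -1.01885518] [67.56214605  1.25605514 85.07554897] 5.0833
```

View pics/w2.png

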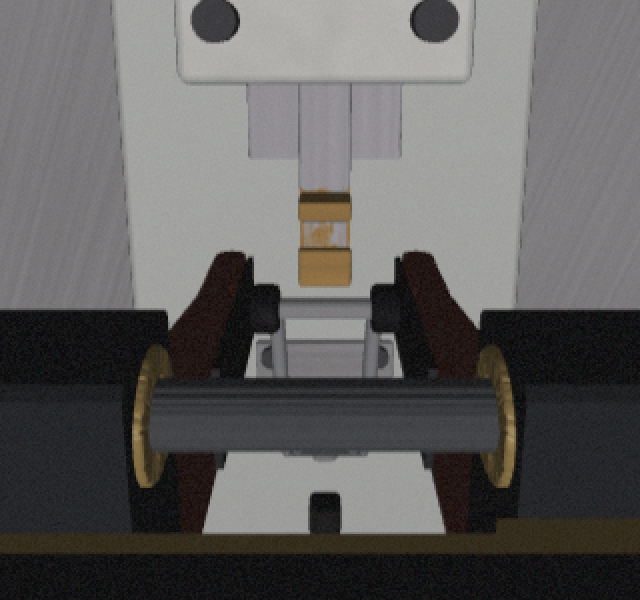

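The gripped bar is at about image pixel (322,294), with the lip at (322,273) and the rib at (322,244), all clear in view.

Run:
```python
from h import *
t,s,w=load('top2'),load('side2'),load('w2')
P=cloud(w)
g=w['frame'][:,312:333].mean(1).round().astype(int)
for r in range(232,304): print(r,g[r].tolist(),toM(np.median(P[r,314:331].reshape(-1,3),0)).round(1).tolist())
```

```text
232 [148, 143, 146] [85.2, 2.2, 29.1]
233 [145, 141, 146] [84.6, 2.3, 29.6]
234 [133, 136, 145] [84.0, 2.3, 29.2]
235 [100, 114, 128] [83.2, 2.3, 29.0]
236 [55, 72, 84] [82.6, 2.2, 29.3]
237 [28, 44, 54] [82.5, 2.3, 32.5]
238 [28, 45, 55] [82.7, 2.3, 35.0]
239 [28, 43, 54] [82.6, 2.3, 37.6]
240 [28, 44, 55] [82.8, 2.3, 40.0]
241 [47, 76, 95] [82.6, 2.3, 42.3]
242 [64, 104, 132] [82.2, 2.3, 42.8]
243 [68, 110, 142] [81.5, 2.3, 43.2]
244 [67, 109, 139] [81.0, 2.3, 43.1]
245 [66, 108, 138] [80.4, 2.3, 43.4]
246 [66, 107, 137] [79.6, 2.3, 42.9]
247 [65, 107, 136] [79.2, 2.3, 43.5]
248 [65, 106, 136] [78.7, 2.3, 43.0]
249 [64, 105, 132] [78.1, 2.3, 43.5]
250 [84, 102, 120] [77.2, 2.3, 42.9]
251 [116, 121, 129] [72.6, 2.3, 29.1]
252 [126, 134, 145] [72.0, 2.3, 29.4]
253 [119, 132, 145] [71.4, 2.3, 29.5]
254 [111, 128, 145] [70.4, 2.3, 28.9]
255 [107, 127, 144] [69.9, 2.3, 29.0]
256 [107, 127, 145] [69.2, 2.3, 29.0]
257 [106, 127, 145] [68.9, 2.3, 29.2]
258 [107, 127, 145] [68.1, 2.2, 29.2]
259 [109, 128, 145] [67.0, 2.2, 29.0]
260 [110, 129, 145] [66.5, 2.3, 28.9]
261 [108, 128, 145] [66.0
[... 866 characters left out ...]
[159, 161, 161] [41.4, 2.2, 9.3]
286 [159, 161, 160] [40.6, 2.2, 9.5]
287 [159, 161, 160] [39.5, 2.2, 8.9]
288 [137, 139, 138] [38.4, 2.2, 9.0]
289 [88, 88, 88] [69.8, 1.9, 84.1]
290 [76, 74, 73] [69.9, 2.4, 85.9]
291 [93, 90, 90] [69.9, 2.4, 86.5]
292 [107, 104, 103] [69.3, 2.5, 86.8]
293 [118, 115, 115] [69.0, 2.3, 87.5]
294 [125, 123, 123] [68.5, 2.4, 87.7]
295 [124, 122, 124] [68.2, 2.4, 87.7]
296 [124, 122, 125] [67.8, 2.4, 87.9]
297 [125, 122, 124] [67.3, 2.4, 88.2]
298 [120, 118, 118] [66.7, 2.4, 87.7]
299 [138, 137, 137] [65.7, 2.4, 87.0]
300 [158, 161, 159] [29.3, 2.2, 8.9]
301 [158, 161, 159] [28.7, 2.2, 9.1]
302 [158, 161, 159] [28.0, 2.1, 9.0]
303 [158, 161, 159] [26.5, 2.2, 9.1]
```

```bash
cat >> h.py <<'E'
def profile(w,verbose=True):
    P=cloud(w);Q=np.array([toM(np.median(P[r,314:331].reshape(-1,3),0)) for r in range(200,330)])
    g=w['frame'][200:330,312:333].mean(1)
    return Q,g
E
python3 - <<'E'
from h import *
from bench import *
p=toM(state()['ee_pos'])
move_l(toW(p+[5.1,0,-32.4]),.05)
s=state();print(s['finger_gap'],s['ft_force'],toM(s['ee_pos']),s['time'])
w=get_image('wrist');np.savez('w3.npz',**w);Q,g=profile(w)
for i in range(30,110):print(200+i,g[i].round().astype(int).tolist(),Q[i].round(1).tolist())
E
```

```text
0.035417863812921536 [1.24922599 2.98974079 1.34372807] [72.62133919  1.22339624 52.77817317] 6.0417
230 [155, 150, 153] [98.9, 2.3, 29.2]
231 [155, 149, 153] [98.4, 2.3, 29.3]
232 [155, 150, 153] [98.0, 2.4, 29.4]
233 [154, 149, 152] [97.5, 2.4, 29.3]
234 [155, 150, 153] [96.9, 2.3, 29.0]
235 [155, 149, 153] [96.2, 2.3, 29.1]
236 [155, 150, 153] [95.7, 2.3, 29.1]
237 [154, 149, 153] [95.2, 2.3, 29.1]
238 [155, 149, 153] [94.4, 2.3, 28.8]
239 [155, 149, 153] [94.2, 2.2, 29.0]
240 [155, 149, 153] [93.5, 2.3, 28.8]
241 [154, 149, 153] [93.1, 2.3, 29.3]
242 [155, 149, 153] [92.2, 2.3, 29.0]
243 [155, 149, 153] [91.6, 2.3, 29.1]
244 [154, 149, 152] [91.4, 2.3, 29.3]
245 [155, 149, 153] [90.9, 2.1, 29.5]
246 [155, 149, 153] [90.2, 2.3, 29.0]
247 [155, 149, 153] [89.6, 2.4, 29.4]
248 [155, 149, 153] [89.0, 2.8, 29.0]
249 [155, 149, 152] [88.1, 2.3, 29.2]
250 [155, 149, 153] [87.8, 2.3, 29.1]
251 [155, 150, 153] [87.3, 2.3, 29.3]
252 [155, 149, 153] [86.8, 2.3, 29.3]
253 [155, 149, 153] [86.4, 2.3, 29.1]
254 [155, 150, 153] [85.6, 2.3, 29.2]
255 [155, 150, 153] [85.0, 2.2, 29.2]
256 [155, 1
[... 1280 characters left out ...]
[131, 128, 131] [76.5, 2.4, 58.1]
292 [130, 128, 130] [75.8, 2.4, 57.9]
293 [126, 123, 124] [75.4, 2.4, 57.8]
294 [97, 101, 107] [74.9, 2.4, 57.5]
295 [56, 89, 111] [68.2, 2.3, 43.4]
296 [66, 108, 138] [67.6, 2.3, 43.9]
297 [71, 116, 149] [67.2, 2.3, 44.1]
298 [71, 116, 149] [66.8, 2.3, 44.5]
299 [71, 116, 148] [66.2, 2.4, 44.0]
300 [71, 116, 148] [65.7, 2.4, 44.2]
301 [71, 115, 148] [65.0, 2.4, 44.1]
302 [70, 114, 146] [64.2, 2.3, 43.9]
303 [68, 112, 143] [64.0, 2.4, 44.1]
304 [68, 111, 142] [63.3, 2.3, 44.1]
305 [68, 112, 142] [63.0, 2.3, 44.4]
306 [68, 113, 144] [62.3, 2.6, 44.0]
307 [70, 115, 146] [61.5, 2.8, 44.4]
308 [71, 116, 148] [60.9, 2.3, 44.1]
309 [71, 117, 149] [60.6, 2.2, 44.2]
```

The bar slipped about 4 mm in the grip, so I'll correct for that and measure again.

```bash
cat >> h.py <<'E'
def bar(w):
    """bar centre, slot middle x, floor z in wrist-frame mm"""
    Q,g=profile(w);f=w['frame'][200:330,312:333].astype(int)
    sat=(g.max(1)-g.min(1))<14
    z=Q[:,2]; ok=sat&(z>33)&(abs(np.gradient(z))<3)&(g.max(1)>70)
    B=Q[ok]; return np.r_[(B[:,0].min()+B[:,0].max())/2, np.median(B[:,1]), np.percentile(z[ok],90)-2.5], ok.sum()
E
python3 - <<'E'
from h import *
from bench import *
print(bar(load('w3')))
for d in ([-4,0,-3],):
    p=toM(state()['ee_pos']);move_l(toW(p+d),.03)
    s=state();w=get_image('wrist');print(d,bar(w),s['ft_force'],toM(s['ee_pos']),s['finger_gap'],s['time'])
np.savez('w4.npz',**w)
E
```

```text
(array([77.14146686,  2.37619065, 55.59744426]), np.int64(9))
[-4, 0, -3] (array([73.98613544,  2.3020806 , 53.06652884]), np.int64(9)) [0.03792535 5.46945854 2.53216497] [68.92144333  1.12296831 50.0471131 ] 0.03545749162602757 6.4083
```

Run:
```python
from h import *
from bench import *
for k in range(3):
    b=bar(w:=get_image('wrist'))[0]
    dx=72.9-(b[0]-.3); dz=max(-4,47.8-b[2])
    p=toM(state()['ee_pos']);move_l(toW(p+[dx,0,dz]),.03)
    s=state();print(dx,dz,bar(get_image('wrist')),s['ft_force'],toM(s['ee_pos']),s['time'])
w=get_image('wrist');np.savez('w5.npz',**w);cv2.imwrite('pics/w5.png',cv2.resize(w['frame'][230:350,240:400],None,fx=4,fy=4));
Q,g=profile(w)
for i in range(62,115):print(200+i,g[i].round().astype(int).tolist(),Q[i].round(1).tolist())
```

```text
-0.8857182487320898 -4 (array([73.48383396,  2.27463201, 49.2091444 ]), np.int64(8)) [-0.64366451  3.96152438  1.98908202] [67.83469717  1.11050992 45.95306822] 6.7833
-0.12136179388367907 -1.5016300474784998 (array([73.28258311,  2.31050748, 47.70027658]), np.int64(9)) [-0.53870713  3.75646057  2.72390133] [67.56747542  1.16213996 44.53115587] 7.1333
0.09318798486066271 -0.15409942414082423 (array([73.40126866,  2.30896433, 47.83530502]), np.int64(9)) [0.22061074 3.26393582 2.61703679] [67.55226606  1.14188333 44.49149796] 7.4833
262 [28, 45, 56] [82.7, 2.3, 41.0]
263 [44, 72, 90] [82.6, 2.3, 42.0]
264 [58, 95, 120] [82.3, 2.2, 43.0]
265 [62, 102, 131] [81.8, 2.3, 42.7]
266 [63, 104, 134] [81.6, 2.3, 43.1]
267 [63, 103, 132] [81.3, 2.1, 43.0]
268 [62, 102, 130] [80.4, 2.3, 43.1]
269 [62, 101, 129] [80.1, 2.3, 43.1]
270 [61, 100, 128] [79.7, 2.3, 43.2]
271 [61, 100, 128] [78.7, 2.3, 43.2]
272 [62, 102, 130] [78.2, 2.3, 43.3]
273 [60, 98, 125] [77.9, 2.3, 43.2]
274 [83, 107, 127] [77.6, 2.2, 43.1]
275 [101, 120, 137] [71.5, 2.4, 29.1]
276 [100, 120, 137] [70.9, 2.3, 29.1]
277 [103, 12
[... 695 characters left out ...]
6 [64, 105, 134] [66.3, 2.2, 43.9]
297 [64, 105, 135] [66.0, 2.3, 44.3]
298 [64, 105, 134] [65.6, 2.4, 44.3]
299 [63, 104, 134] [65.0, 2.3, 44.6]
300 [63, 103, 133] [64.4, 2.3, 44.2]
301 [61, 100, 129] [63.6, 2.2, 44.4]
302 [61, 99, 128] [63.1, 2.3, 44.2]
303 [62, 101, 129] [62.9, 2.5, 44.2]
304 [63, 102, 131] [62.1, 2.1, 44.2]
305 [63, 103, 132] [61.7, 2.4, 44.3]
306 [64, 104, 134] [61.1, 2.3, 44.1]
307 [63, 105, 134] [60.8, 2.2, 44.2]
308 [64, 105, 134] [60.1, 2.3, 44.0]
309 [65, 106, 136] [59.1, 2.3, 44.4]
310 [66, 108, 138] [59.2, 2.3, 44.1]
311 [66, 109, 139] [58.2, 2.2, 44.0]
312 [66, 108, 139] [57.9, 2.2, 44.3]
313 [72, 108, 134] [57.7, 2.8, 44.1]
314 [117, 130, 137] [56.7, 2.3, 43.9]
```

View pics/w5.png

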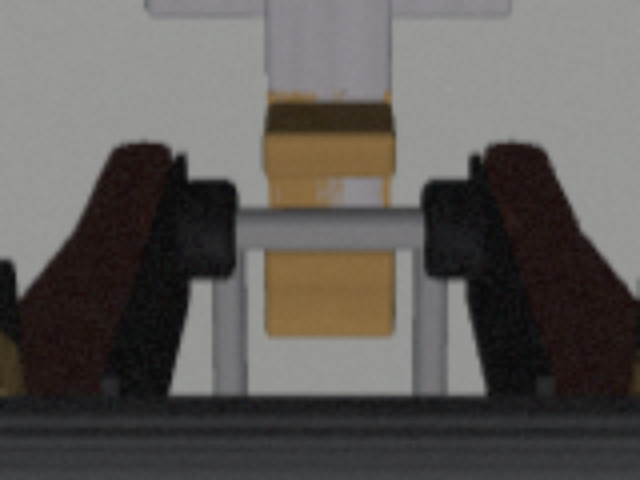

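The bar is centred over the slot in x and y, so I'm lowering it in small steps.

```bash
sed -i 's/(z>33)/(z>31.5)/' h.py
python3 - <<'E'
from h import *
from bench import *
for k in range(6):
    b,n=bar(get_image('wrist'))
    if b[2]<35.6: break
    dx=np.clip(72.8-(b[0]-.3),-.8,.8) if k<3 else 0
    dz=max(-2.5,35-b[2])
    p=toM(state()['ee_pos']);move_l(toW(p+[dx,0,dz]),.025)
    s=state();print(round(dx,2),round(dz,2),bar(get_image('wrist')),s['ft_force'].round(1),toM(s['ee_pos']).round(1),s['time'])
    if np.linalg.norm(s['ft_force'])>14: break
E
```

```text
-0.21 -2.5 (array([72.55672465,  2.30779802, 45.06218415]), np.int64(10)) [1.1 3.1 1.9] [67.2  1.1 41.8] 7.8833
0.5 -2.5 (array([72.70852023,  2.31327696, 42.808267  ]), np.int64(9)) [ 2.3 -0.6  2. ] [67.1  1.1 39.3] 8.2333
0.19 -2.5 (array([72.46150162,  2.33471067, 40.43348558]), np.int64(9)) [ 0.9 -0.9  2. ] [67.1  1.2 36.7] 8.5833
0 -2.5 (array([72.75603426,  2.36334148, 37.86646639]), np.int64(9)) [ 1.8 -0.5  2. ] [67.2  1.2 34.1] 8.9333
0 -2.5 (array([72.51780781,  2.31072516, 35.56404319]), np.int64(8)) [ 2.4 -0.8  1.5] [67.3  1.2 31.6] 9.2833
0 -0.62 (array([72.61558281,  2.30728009, 34.91765867]), np.int64(7)) [ 1.6 -0.5  1.9] [67.3  1.1 31.1] 9.6333
```

Run:
```python
from h import *
from bench import *
f0=state()['ft_force']
tot=0
for k in range(20):
    st=1.5 if tot<5.9 else .5
    p=toM(state()['ee_pos']);move_l(toW(np.r_[p[0]-st,p[1:]]),.02);tot+=st
    s=state();f=s['ft_force']-f0;fx=f[:2]@mx
    print(tot,round(fx,2),f.round(1),toM(s['ee_pos']).round(2),s['time'])
    if abs(fx)>4 or tot>9: break
w=get_image('wrist');np.savez('w6.npz',**w);s_=get_image('side');np.savez('side6.npz',**s_)
a=cv2.resize(w['frame'][230:350,240:400],None,fx=2.5,fy=2.5);b=cv2.resize(s_['frame'][200:320,230:390],None,fx=2.5,fy=2.5)
cv2.imwrite('pics/w6.png',np.hstack([a,b]))
```

```text
1.5 6.7 [-1.5  6.6 -1.6] [66.64  1.18 30.87] 9.9333
```

View pics/w6.png

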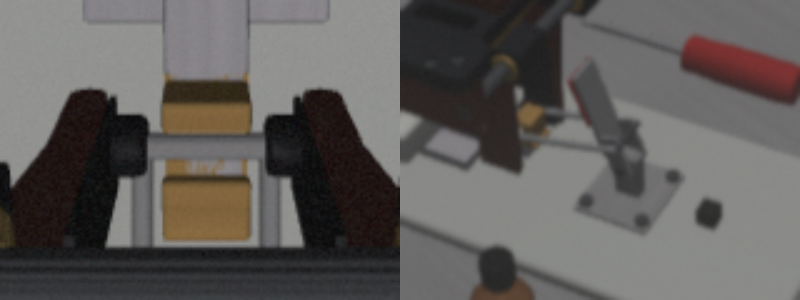

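Run:
```python
from h import *
from bench import *
print(bar(load('w6')))
tot=0
for k in range(9):
    p=toM(state()['ee_pos']) if k==0 else p
    p=p-[1,0,0];move_l(toW(p),.02);tot+=1
    s=state();f=s['ft_force'];fx=f[:2]@mx;w=get_image('wrist')
    print(tot,round(fx,2),f.round(1),toM(s['ee_pos']).round(2),bar(w) if k<4 else '',s['time'])
    if abs(fx)>11 : break
np.savez('w7.npz',**w)
```

```text
(array([72.10493188,  2.36912331, 34.79847819]), np.int64(8))
1 3.87 [0.9 4.4 1.9] [65.74  1.19 30.82] (array([71.34788886,  2.37115186, 34.563432  ]), np.int64(9)) 10.2833
2 3.51 [1.  4.1 2.1] [64.45  1.18 30.91] (array([69.96841454,  2.35581439, 34.78496216]), np.int64(9)) 10.5833
3 3.17 [0.9 3.7 1.7] [63.4   1.18 30.9 ] (array([68.52604887,  2.35526118, 34.83801091]), np.int64(10)) 10.8833
4 3.79 [0.4 4.2 2.1] [62.4   1.21 30.85] (array([67.93046974,  2.34405624, 34.56079139]), np.int64(8)) 11.1833
5 3.12 [1.2 3.8 1.5] [61.42  1.2  30.88]  11.4833
6 3.64 [0.5 4.  1.1] [60.43  1.21 30.86]  11.7833
7 5.14 [0.5 5.7 1.5] [59.93  1.21 30.84]  12.0833
8 8.31 [-0.6  8.6  1.4] [59.84  1.19 30.82]  12.3833
9 11.24 [-3.  10.9  2.3] [59.75  1.21 30.79]  12.6833
```

The bar has met the post. I'll relax the force, release, rise and check.

Run:
```python
from h import *
from bench import *
p=toM(state()['ee_pos']);p[0]=60.0
move_l(toW(p),.02);print(state()['ft_force'].round(1))
gripper_open();move_l(toW([p[0],1.2,140]),.15)
print(state()['time'],state()['ft_force'].round(1))
w=get_image('wrist');np.savez('w8.npz',**w);s_=get_image('side');np.savez('side8.npz',**s_)
a=cv2.resize(w['frame'][190:350,240:400],None,fx=2.5,fy=2.5);b=cv2.resize(s_['frame'][190:350,230:390],None,fx=2.5,fy=2.5)
cv2.imwrite('pics/w8.png',np.hstack([a,b]))
# lever points in mount section
P=cloud(w);d=P-np.r_[O,0];X=d@np.r_[mx,0]*1000;Y=d@np.r_[my,0]*1000;Z=P[...,2]*1000
m=(abs(Y-1.5)<7)&(X>-50)&(X<50)&(Z>50)&(Z<110)
pts=np.c_[X[m],Z[m]].round(1);print(len(pts));print(pts[np.argsort(pts[:,1])][::max(1,len(pts)//25)].tolist())
```

```text
[1.2 3.2 1.3]
14.8167 [ 0.1  0.3 -0.4]
303
[[6.1, 50.1], [5.6, 50.8], [6.3, 52.1], [6.0, 53.2], [5.5, 53.7], [5.1, 54.5], [5.5, 55.4], [5.4, 56.7], [5.1, 57.8], [5.5, 58.6], [5.1, 59.4], [4.8, 60.4], [5.2, 61.1], [4.9, 62.1], [4.4, 62.8], [4.9, 63.6], [4.6, 64.6], [5.2, 65.7], [4.5, 67.4], [4.8, 67.9], [4.4, 68.7], [4.9, 69.5], [4.6, 70.4], [4.9, 71.1], [4.5, 71.7], [5.2, 72.9]]
```

View pics/w8.png

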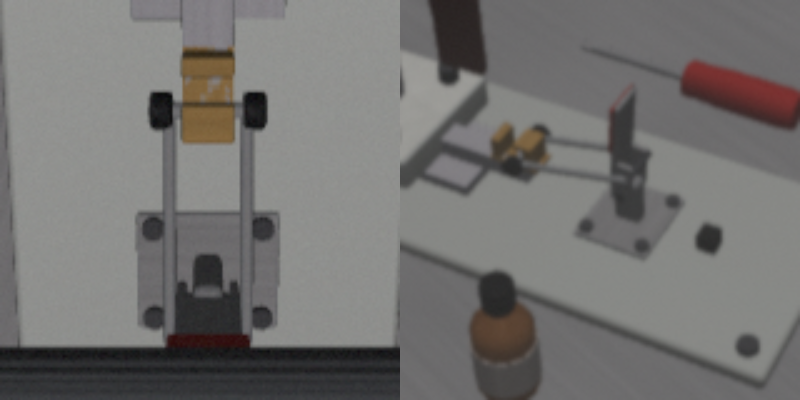

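The bar sits under the lip with its buttons on either side, and the lever stands almost upright with its red face at x≈5. Next I'll press the lever along its arc with the fingers closed.

Run:
```python
from h import *
from bench import *
close()
move_l(toW([28,1.5,140]),.15); move_l(toW([28,1.5,96]),.1)
f0=state()['ft_force'];print(f0.round(1),state()['finger_gap'])
for t in np.r_[np.arange(1.55,.3,-.1),.25,.2,.15]:
    cx=-.7-50*np.cos(t)+7.5*np.sin(t); cz=36+50*np.sin(t)+7.5*np.cos(t)
    move_l(toW([cx+10,1.5,cz+8]),.03)
    s=state();f=s['ft_force']-f0
    print(round(t,2),f.round(1),round(float(np.linalg.norm(f)),1),toM(s['ee_pos']).round(1),s['time'])
    if np.linalg.norm(f)>17: break
```

```text
[-0.3 -0.4  0. ] 0.0005921934724012866
1.55 [0.9 0.4 0.5] 1.1 [15.6  1.5 94.1] 17.7833
1.45 [-0.7  4.1 -1. ] 4.3 [11.2  1.5 94.3] 18.1
1.35 [-0.9  6.4 -1.6] 6.7 [ 6.1  1.5 94.2] 18.4167
1.25 [-0.8  5.3 -1.8] 5.6 [ 1.1  1.5 93.5] 18.7333
1.15 [-0.8  5.7 -0.8] 5.8 [-3.8  1.6 92.4] 19.05
1.05 [-1.8  5.6 -1.1] 6.0 [-8.6  1.5 90.9] 19.3667
0.95 [-1.2  5.3  0.3] 5.5 [-13.2   1.6  89. ] 19.6833
0.85 [-1.1  4.8  0.2] 5.0 [-17.9   1.5  86.6] 20.0
0.75 [-1.   3.3  1.4] 3.7 [-22.4   1.5  83.8] 20.3167
0.65 [-0.8  3.   1.1] 3.3 [-26.4   1.5  80.4] 20.6333
0.55 [0.5 1.7 1. ] 2.0 [-30.    1.5  76.5] 20.95
0.45 [0.6 2.1 0.3] 2.2 [-33.    1.6  72.3] 21.2667
0.35 [ 1.1  0.2 -0.4] 1.2 [-35.4   1.7  67.8] 21.5833
0.25 [-0.   0.7  0.7] 1.0 [-37.4   1.8  63.2] 21.9
0.2 [ 0.6  1.1 -0.1] 1.2 [-38.2   1.6  61. ] 22.15
0.15 [ 0.1  1.2 -0.1] 1.3 [-39.    1.6  58.6] 22.4
```

Run:
```python
from h import *
from bench import *
move_l(toW([-39,1.5,150]),.15)
move_l(toW([10,1.5,190]),.15)
w=get_image('wrist');s_=get_image('side');print(state()['time'])
a=cv2.resize(w['frame'][130:330,220:420],None,fx=2,fy=2);b=cv2.resize(s_['frame'][190:350,230:390],None,fx=2.5,fy=2.5)
cv2.imwrite('pics/w9.png',np.hstack([a,b]))
P=cloud(w);d=P-np.r_[O,0];X=d@np.r_[mx,0]*1000;Y=d@np.r_[my,0]*1000;Z=P[...,2]*1000
m=(abs(Y-1.5)<7)&(X>-58)&(X<0)&(Z>25)
for a,b in((-60,-50),(-50,-40),(-40,-30),(-30,-20),(-20,-10)):
    k=m&(X>=a)&(X<b);print(a,k.sum(),np.median(Z[k]) if k.any() else '')
k=(abs(Y-1.5)<6)&(Z>42.5)&(Z<48)&(X>40)&(X<95);xs=np.sort(X[k]);print(xs.min(),xs.max(),np.histogram(xs,bins=np.arange(44,84,2)))
```

```text
23.8333
-60 0 
-50 0 
-40 10 42.82671156810919
-30 129 42.00600967167696
-20 152 42.18366706663272
49.75884529586344 75.13616467164216 (array([ 0,  0, 14, 28, 27, 42, 28, 27, 27,  0,  0,  0,  0, 29, 24, 22,  0,
        0,  0]), array([44, 46, 48, 50, 52, 54, 56, 58, 60, 62, 64, 66, 68, 70, 72, 74, 76,
       78, 80, 82]))
```

View pics/w9.png

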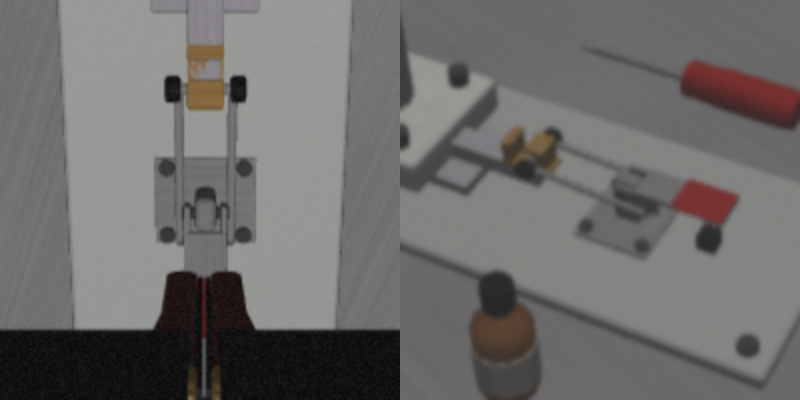

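The lever lies flat, with its face about 43 mm up and level along its length. The keeper has been drawn in about 7.5 mm, and the bar sits under the lip.

```bash
python3 -c "
from bench import *
print(job_done())"
```

```text
the job is handed in; nothing more can be done
None
```

The job is handed in: before hand-in, images showed the loop hooked under the keeper's lip, the lever lying flat, and the carriage drawn in about 7.5 mm; I read no verdict back.

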